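# Load the bottle lift and ratchet it up to its upper rung

### The arm

A 6-joint arm with a two-finger parallel gripper is mounted at the origin on a cart in front of the work surface, level with it; the furniture and walls round the work are solid. World frame = base frame: x ahead of the robot, y to its left, z up, the work surface at z = 0. Lengths are in m, angles in rad, forces in N, time in s.
With the tool pointing down it reaches from about 0.25 to 0.725 m from the base axis. Payload 4 kg.
Tool frame: the origin (TCP) lies at the very end of the fingers, on their centre line; the grasp point (between the pads) lies 19 mm behind it; z points along the fingers, y is the line along which they close (so a half turn about z gives the same grasp; the last joint's range is limited). The gripper opens to 85 mm and grips with 20 to 120 N. Pads are 22 mm wide; open, the fingers measure 114 mm over their backs; the gripper's body (76 mm by 85 mm) begins 54 mm behind the grasp point. The pads swing forward as they close: fully open they stand 13 mm farther back than shut.
Start: joints at [1.203, 0.241, 0.005, 1.335, 0, 1.571], TCP at [0.18, 0.467, 0.231] pointing down, gripper open.
Joint ranges: [-2.72, 2.72], [-1.05, 1.87], [-1.09, 1.28], [-1.99, 2.15], [-1.42, 1.44], [-3.14, 3.14]. Speed limits (rad/s): [2.79, 2.79, 3.14, 3.14, 3.14, 3.14].

### API

Orientations are given as a unit quaternion [x, y, z, w].
In Python, from workcell import bot, vision, workorder, boxes_of gives the robot as it stands.
- The arm moves only by the tool send_rows, never from a script. Its argument "motion" is text: rows parted by semicolons, each of 5 numbers parted by spaces: the closure, from -1 (fully open) to 1 (shut), so that 0 is half open, then the shift along the tool's x, y, z in cm, then the turn about the tool's z in rad. In form: claw x y z twist; .... A call has 1 to 5 rows; each row is the pose to reach, as a shift and turn from the pose commanded when the call began, along the tool's axes at that moment; what a row does not reach only later rows make up. A row lasts 1/10 s, in which the tool goes at most 50 mm and 8.59 degrees, less where a joint would pass 70% of its speed; a pose out of reach is approached as far as the arm can. A call with a gripper value outside its range is refused whole. The fingers move at their own pace and stop on an object; the grip force is fixed at half the most. Time passes only in rows, so rows that repeat a pose let the fingers close. It gives the time, the measured TCP pose, the force, the opening and the grip force at its end, in the units of the state.
- bot.get_obs(): the state, without advancing time (a new reading comes with each control period).
- vision.camera(name): name is "side" or "top"; returns the picture (384x512x3 uint8, red, green, blue); there is no depth.
- vision.camera_model(name): a dict with "fov_y" (degrees; the focal length in pixels is half the picture's height over the tangent of half this angle, whatever the lens; pixels are square), "cx", "cy" (the principal point, pixels), "world_from_camera" (4x4, takes a point from camera to world coordinates). Camera axes: x right, y down, z forward; pixel columns grow to the right and rows downward; lengths in m; the calibration is good to about 2 mm. A picture is of the moment at which its call begins. camera_model takes no time and is no camera call.
- workorder.job_done(): hands the job in; it is judged then, once.
Trained networks look in the newest picture that a camera, given by its name, has taken for a name from the list of things; names that differ only in an ending like _2 or _b are one class to them, and where a whole thing is asked for, a point or a joint stands for the part that bears it (a point fixed in the world has none). Each returns a list of dicts, best first, with "conf" (0 to 1); they miss things now and then, are a little off and sometimes report something else, mostly with a low value. They report only what shows in the picture. A call takes as long as a camera call.
- boxes_of(camera, target): "rect" ([centre column, centre row, width, height] in pixels, round what is visible of it).
The state is a dict: "clock": time; "joint_pos": joint angles; "joint_vel": joint speeds; "tau": joint torques, N m; "eef_pos": TCP position; "tool_rot": TCP orientation; "ft_force": force on the tool from outside, world axes, zero at the start; "ft_torque": the same for the moment, N m; "grip_width": finger opening in m; "grasp_force": force on a finger pad.
Only numpy, scipy, OpenCV 4.12 (cv2) and the standard library are available. Lean on these libraries where they do the work, as an engineer would, in place of code of your own. Each camera call takes 0.05 s, during which the arm holds its last target. There are 200 camera calls.

### The job

Stand the diluent bottle (the tall white one, the widest bottle on the bench) upright in the middle of the little shelf of the bottle lift while the shelf is still right down, and let go of it. Then take the lift's leaning grip and raise the shelf until its pawl has passed the upper rung in the mast, lower it gently until the rung carries it, and let go: the shelf must not drop or be forced down hard on its rung, and the other things stay where they are.

Things in the scene. Friction and masses are not known exactly. Their poses are not given: they have to be found in the camera images.
- mast: Fixed upright of the bottle lift: an aluminium channel 50 x 60 mm, 375 mm high, on a grey foot plate 130 x 110 x 12 mm. Origin: on the worktop under the channel's centre; x points to the lift's back (away from the robot, turned up to 0.2 rad), y to its left, z up. Two level steel rungs, 10 mm thick, lie in it behind its narrow front slot; their heights differ each time and are not measured.
- mast_head (a point): Middle of the front lower edge of the grey head on top of the mast, 76 mm in front of the mast's centre and 375 mm above the worktop. The head is 62 mm wide in y, 32 mm high, and reaches back over the channel: it overhangs the grip, so a gripper pointing straight down has no room there. Axes as the mast's.
- shelf: Carriage with shelf and grip (0.4 kg, little friction) that slides straight up and down on the mast's front. Axes and origin as the mast's when right down (the start); the origin's height is the lift, 140 mm at the upper stop. It hangs at a lift of 24 to 36 mm on the lower rung, 75 to 105 mm on the upper one (differs each time; feel for it). Released off a rung, it falls freely.
- shelf_pawl (a point): Pivot of the steel gravity pawl at the carriage's back, 30 mm in front of the mast's centre, 50 mm up when right down. A rung pushes the pawl aside on the way up; once about 15 mm above the height where it will seat, the pawl swings back under its own weight within 0.3 s. Lowered then, it catches the rung, which carries the shelf; past that rung the shelf cannot go down again.
- shelf_deck (a point): Centre of the top face of the shelf, a steel tray 100 x 100 mm (94 mm inside its rim, which stands 6 mm above this face), open above. It lies 150 mm to the right (-y) of the mast's centre and 20 mm in front of it (-x), and 40 mm above the worktop when right down. Axes as the mast's.
- shelf_grip (a point): Grasp point of the grip, a grey tab 12 mm thick in y, 22 mm wide, leaning 25 degrees from vertical towards the robot (to -x, +z of the mast), on the carriage's front. It is 42 mm up the slope, 78 mm in front of the mast's centre, 113 mm up when right down; 16 mm further up is a rounded end 14 mm thick. Pinch across y, fingers pointing down and forwards along the slope. Axes as the mast's.
- diluent_bottle: Round white bottle with a screw cap, 62 mm in diameter, 135 mm tall, 0.18 to 0.33 kg (differs). Straight sides up to 85 mm, then a shoulder and a cap 40 mm across. Origin: centre of its base; z up. It stands either to the right or to the left on the front of the worktop.
- stain_bottle: Bystander: brown bottle, 48 mm in diameter, 104 mm tall. Origin: centre of its base. It stands in the other of the two places.
- timer: Bystander: bench timer, 58 x 62 x 18 mm, lying on the worktop. Origin: centre of its underside.
- sample_cup: Bystander: lidded cup, 59 mm across, 66 mm tall. Origin: centre of its base.
- swab_box: Bystander: carton, 60 x 95 x 50 mm. Origin: centre of its underside.

How it is judged:
On the way, in this order (a step that is already met when the one before it is completed fails the run):
1. the diluent bottle stands on the shelf, let go, while the shelf is still right down (x of diluent_bottle in the frame of shelf_deck between -0.022 and 0.022 m and y of diluent_bottle in the frame of shelf_deck between -0.022 and 0.022 m and z of diluent_bottle in the frame of shelf_deck between -0.006 and 0.008 m and angle between diluent_bottle's own z axis and vertical below 0.1 rad and contact force between the fingers and diluent_bottle below 0.05 N and height (world z) of shelf_deck below 0.05 m), for 0.2 s.
2. the shelf, with the bottle on it, has been raised to the level of the upper rung (x of diluent_bottle in the frame of shelf_deck between -0.022 and 0.022 m and y of diluent_bottle in the frame of shelf_deck between -0.022 and 0.022 m and z of diluent_bottle in the frame of shelf_deck between -0.006 and 0.008 m and angle between diluent_bottle's own z axis and vertical below 0.1 rad and height (world z) of shelf_deck above 0.111 m), for 0.1 s.
At the end, for the whole second after the job is handed in: The shelf hangs at rest on the upper rung, let go (its top face 111 to 149 mm above the worktop), and the diluent bottle stands upright (within 0.1 rad) on it, within 22 mm of its middle along both of its sides, at rest and let go (all of step 2 and contact force between the fingers and diluent_bottle below 0.05 N and height (world z) of shelf_deck below 0.149 m and linear speed of shelf below 0.01 m/s and linear speed of diluent_bottle below 0.02 m/s and contact force between the fingers and shelf below 0.05 N); the robot touches nothing.
It fails at once if the shelf is dropped (moves faster than 0.2 m/s with no finger on it) (linear speed of shelf above 0.2 m/s and contact force between the fingers and shelf below 0.2 N).
It fails at once if the shelf is forced down on a rung (more than 35 N between the shelf's pawl and the mast's rung) (contact force between shelf and mast above 35 N).
It fails at once if the diluent bottle is tipped by more than 0.6 rad (angle between diluent_bottle's own z axis and vertical above 0.6 rad).
It fails at once if a bystander is moved by more than 30 mm (distance of any of stain_bottle, timer, sample_cup, swab_box from where it was at the start of the episode above 0.03 m).
It also fails if it takes over 66 s, if anything falls off the work surface, if the arm or the gripper's body presses on something with over 40 N, if the wrist force passes 120 N, or if a joint passes its speed limit or range.

## Working session

There is one attempt and no reset: what is moved stays moved. The work goes in short steps, Python scripts to look and compute and a tool call to move; the robot and the scene stay as the last step left them, time stands still between calls to the robot, and variables do not carry over. Pictures are saved under pics/ and viewed, at most 10 in all, crops included, and the job is handed in when it is done.

Besides the shell and the picture viewer there is one more tool, called after "Call:" in YAML: its name, and indented under it one key for each argument. send_rows: Moves the arm, as the interface text tells. Its arguments: {"type":"object","properties":{"motion":{"type":"string"}},"required":["motion"]}

```bash
mkdir -p pics; ls
cat > h.py <<'E'
import numpy as np,cv2
from workcell import bot,vision,workorder,boxes_of
def ray(cam,u,v):
    m=vision.camera_model(cam);f=192/np.tan(np.radians(m["fov_y"])/2)
    T=np.array(m["world_from_camera"]);d=T[:3,:3]@np.array([(u-m["cx"])/f,(v-m["cy"])/f,1]);return T[:3,3],d
def at_z(cam,u,v,z):
    o,d=ray(cam,u,v);return o+d*(z-o[2])/d[2]
def proj(cam,p):
    m=vision.camera_model(cam);f=192/np.tan(np.radians(m["fov_y"])/2)
    q=np.linalg.inv(np.array(m["world_from_camera"]))@np.append(p,1);return np.array([m["cx"]+f*q[0]/q[2],m["cy"]+f*q[1]/q[2]])
E
python3 - <<'E'
from h import *
ims=[]
for c in("side","top"):
    im=vision.camera(c);cv2.imwrite(f"pics/{c}0.png",im[:,:,::-1])
    m=vision.camera_model(c);print(c,{k:np.round(v,3).tolist() for k,v in m.items() if not isinstance(v,str)})
    for t in("diluent_bottle","stain_bottle","mast","shelf","timer","sample_cup","swab_box"):
        print(t,[(np.round(b["rect"]).tolist(),round(b["conf"],2)) for b in boxes_of(c,t)[:2]])
print(bot.get_obs())
E
```

```text
pics
side {'fov_y': 56.887, 'cx': 255.868, 'cy': 190.709, 'world_from_camera': [[0.948, -0.218, 0.234, 0.334], [-0.319, -0.616, 0.72, -0.787], [-0.013, -0.757, -0.653, 0.853], [0.0, 0.0, 0.0, 1.0]]}
diluent_bottle [([251.0, 323.0, 22.0, 47.0], 0.71)]
stain_bottle [([187.0, 180.0, 15.0, 33.0], 0.88), ([296.0, 246.0, 65.0, 74.0], 0.72)]
mast [([291.0, 183.0, 58.0, 128.0], 0.67)]
shelf [([294.0, 249.0, 70.0, 73.0], 0.93)]
timer [([201.0, 268.0, 25.0, 22.0], 0.76)]
sample_cup [([348.0, 305.0, 20.0, 31.0], 0.79)]
swab_box [([298.0, 316.0, 40.0, 48.0], 0.77)]
top {'fov_y': 51.905, 'cx': 256.409, 'cy': 190.079, 'world_from_camera': [[-0.022, -0.984, 0.178, 0.291], [-1.0, 0.02, -0.014, -0.054], [0.01, -0.179, -0.984, 1.587], [0.0, 0.0, 0.0, 1.0]]}
diluent_bottle [([331.0, 221.0, 20.0, 19.0], 0.75)]
stain_bottle [([177.0, 230.0, 15.0, 13.0], 0.54)]
mast [([258.0, 158.0, 29.0, 50.0], 0.69)]
shelf [([279.0, 172.0, 57.0, 31.0], 0.76)]
timer [([272.0, 238.0, 20.0, 18.0], 0.76)]
sample_cup [([333.0, 158.0, 16.0, 15.0], 0.61)]
swab_box [([330.0, 185.0, 23.0, 19.0], 0.63)]
{'clock': 0.8, 'joint_pos': array([ 1.20298530e+00,  2.40562489e-01,  5.03045372e-03,  1.33522080e+00,
       -3.27230076e-05,  1.57080875e+00]), 'joint_vel': array([-0.00065804, -0.00040564,  0.00039869, -0.00010509,  0.00069967,
        0.00069074]), 'tau': array([ 8.02325048e-04, -3.72149992e+01,  2.52679288e+01,  8.32666992e-04,
        2.58937944e-04,  1.03504780e-05]), 'eef_pos': array([0.17979839, 0.46656063, 0.23133687]), 'tool_rot': array([1.82876721e-01, 9.83135852e-01, 1.83875547e-05, 2.00622217e-05]), 'ft_force': array([-0.06551547, -0.08038603, -0.45248198]), 'ft_torque': array([0.02658294, 0.00453857, 0.02308431]), 'grasp_force': 0.0, 'grip_width': 0.0851924747903787}
```

Run:
```python
import cv2
a=cv2.imread("pics/side0.png")[90:360,150:400];b=cv2.imread("pics/top0.png")[110:270,150:370]
cv2.imwrite("pics/s1.png",cv2.resize(a,None,fx=2.2,fy=2.2,interpolation=cv2.INTER_CUBIC))
cv2.imwrite("pics/t1.png",cv2.resize(b,None,fx=3.6,fy=3.6,interpolation=cv2.INTER_CUBIC))
```

```text
(no output)
```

View pics/s1.png

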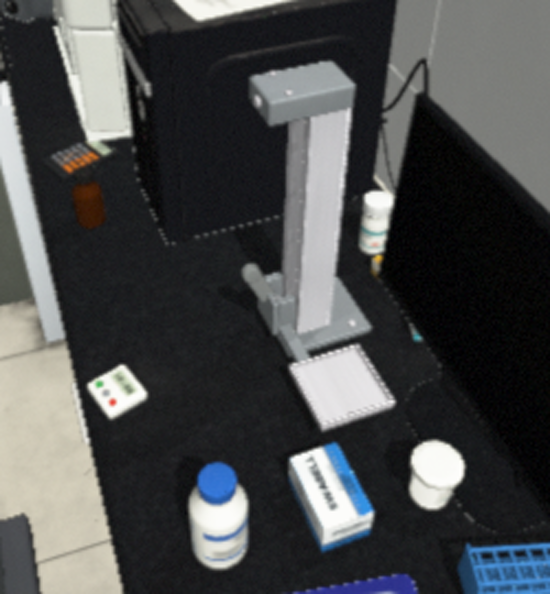

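View pics/t1.png

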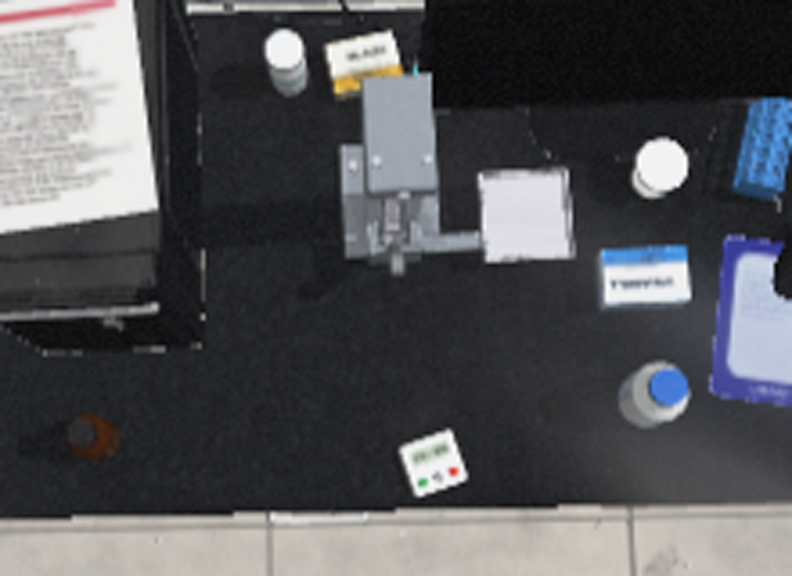

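View pics/side0.png

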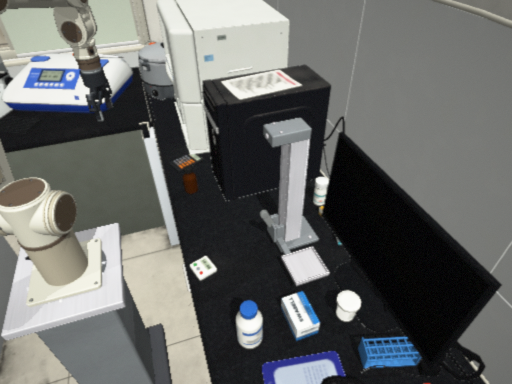

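```bash
cat >> h.py <<'E'
S=lambda u,v:("side",150+u/2.2,90+v/2.2)
T=lambda u,v:("top",150+u/3.6,110+v/3.6)
E
python3 - <<'E'
from h import *
r=lambda n,p:print(n,np.round(p,4))
print([k for k in vision.camera_model("top")])
for f,cs in((T,[(478,172),(568,168),(576,258),(485,262)]),(S,[(356,346),(395,402),(325,428),(288,372)])):
    P=np.array([at_z(*f(*c),.046) for c in cs]);r("deck",P.mean(0))
    for i in range(4):
        d=P[(i+1)%4]-P[i];print(round(np.linalg.norm(d),4),round(np.degrees(np.arctan2(d[1],d[0]))%90,1))
r("cap T",at_z(*T(669,386),.135));r("cap S",at_z(*S(217,478),.135))
r("headfront T",[at_z(*T(365,187),.407),at_z(*T(437,193),.407)])
r("headback T",[at_z(*T(363,76),.407),at_z(*T(432,72),.407)])
r("head S",[at_z(*S(250,75),.407),at_z(*S(330,62),.407),at_z(*S(354,88),.407),at_z(*S(268,100),.407)])
r("grip tip T",at_z(*T(398,268),.14));r("grip tip S",at_z(*S(250,270),.13))
r("stain",[at_z(*T(82,430),.104),at_z(*S(90,187),.104)])
r("cup",[at_z(*T(661,163),.066),at_z(*S(437,458),.066)])
r("timer",[at_z(*T(433,463),.018),at_z(*S(117,390),.018)])
r("swab",[at_z(*T(645,275),.05)])
print(proj("side",bot.get_obs()["eef_pos"]),proj("top",bot.get_obs()["eef_pos"]))
E
```

```text
['fov_y', 'cx', 'cy', 'world_from_camera']
deck [ 0.6499 -0.238   0.046 ]
0.1012 1.5
0.1032 2.3
0.1012 1.4
0.103 2.4
deck [ 0.6502 -0.2456  0.046 ]
0.098 4.0
0.0978 3.7
0.0942 6.7
0.1022 5.9
cap T [ 0.4456 -0.3666  0.135 ]
cap S [ 0.4477 -0.3695  0.135 ]
headfront T [[ 0.5928 -0.0574  0.407 ]
 [ 0.5863 -0.1189  0.407 ]]
headback T [[ 0.692  -0.0576  0.407 ]
 [ 0.6945 -0.1176  0.407 ]]
head S [[ 0.5918 -0.0634  0.407 ]
 [ 0.6876 -0.0671  0.407 ]
 [ 0.689  -0.1279  0.407 ]
 [ 0.5923 -0.1191  0.407 ]]
grip tip T [ 0.5739 -0.0907  0.14  ]
grip tip S [ 0.5828 -0.0902  0.13  ]
stain [[0.4158 0.2413 0.104 ]
 [0.4186 0.191  0.104 ]]
cup [[ 0.7011 -0.387   0.066 ]
 [ 0.7034 -0.3872  0.066 ]]
timer [[ 0.3787 -0.127   0.018 ]
 [ 0.381  -0.1366  0.018 ]]
swab [[ 0.5782 -0.3655  0.05  ]]
[105.97127663 116.07212477] [ 95.85866955 299.13330771]
```

The side view shows the diluent bottle at about (250,325) in the front right and the shelf tray at (305,266). The grip is near (265,215), and the stain bottle is on the left at (190,180). Both cameras agree on the bottle at (0.447,-0.368), the deck at (0.650,-0.241) and the mast at about (0.666,-0.09) with yaw of about 0.03. I'll move above the bottle with the pinch axis along world y.

Call:
send_rows:
  motion: "-1 -2.7 -3.4 0 -0.13; -1 -5.4 -6.8 0 -0.26; -1 -8.2 -10.2 0 -0.40; -1 -11 -13.7 0 -0.40; -1 -13.7 -17.1 0 -0.40"

```text
clock: 1.3
eef_pos: [0.2463, 0.2561, 0.2314]
tool_rot: [-0.017, 1.0, 0.0, 0.0]
ft_force: [1.4, -0.0, -0.5]
grip_width: 0.085
grasp_force: 0.0
```

Call:
send_rows:
  motion: "-1 -1.2 -4.2 0 0; -1 -2.4 -8.4 0 0; -1 -3.6 -12.6 0 0; -1 -4.8 -16.8 0 0; -1 -6 -21 0 0"

```text
clock: 1.8
eef_pos: [0.3132, 0.0481, 0.2317]
tool_rot: [-0.016, 1.0, 0.0, 0.001]
ft_force: [1.2, 0.2, -0.0]
grip_width: 0.0852
grasp_force: 0.0
```

Call:
send_rows:
  motion: "-1 -1.2 -4.2 0 0; -1 -2.4 -8.4 0 0; -1 -3.6 -12.6 0 0; -1 -4.8 -16.8 0 0; -1 -6 -21 0 0"

```text
clock: 2.3
eef_pos: [0.3798, -0.1602, 0.2316]
tool_rot: [-0.016, 1.0, -0.0, 0.0]
ft_force: [0.7, 0.7, 0.6]
grip_width: 0.0856
grasp_force: 0.0
```

Call:
send_rows:
  motion: "-1 -1.2 -4.2 0 0; -1 -2.4 -8.4 0 0; -1 -3.6 -12.6 0 0; -1 -4.8 -16.8 0 0; -1 -6 -21 0 0"

```text
clock: 2.8
eef_pos: [0.4466, -0.368, 0.2312]
tool_rot: [-0.016, 1.0, 0.0, 0.0]
ft_force: [0.8, -0.1, -0.5]
grip_width: 0.0853
grasp_force: 0.0
```

Call:
send_rows:
  motion: "-1 0 0 3 0; -1 0 0 6 0; -1 0 0 9 0; -1 0 0 11 0; -1 0 0 12.4 0"

```text
clock: 3.3
eef_pos: [0.4454, -0.3655, 0.1051]
tool_rot: [-0.016, 1.0, 0.001, -0.001]
ft_force: [0.3, -0.3, 0.3]
grip_width: 0.0852
grasp_force: 0.0
```

Call:
send_rows:
  motion: "-0.2 0 0 0 0; 0 0 0 0 0; 0.3 0 0 0 0; 0.6 0 0 0 0; 1 0 0 0 0"

```text
clock: 3.8
eef_pos: [0.4475, -0.3672, 0.1092]
tool_rot: [-0.016, 1.0, -0.001, 0.001]
ft_force: [0.0, -1.2, 5.1]
grip_width: 0.041
grasp_force: 59.2
```

Call:
send_rows:
  motion: "1 0 0 0 0; 1 0 0 0 0; 1 0 0 0 0; 1 0 0 -1 0; 1 0 0 -2 0"

```text
clock: 4.3
eef_pos: [0.4454, -0.3653, 0.127]
tool_rot: [-0.016, 1.0, 0.001, -0.001]
ft_force: [-0.1, -0.1, -3.0]
grip_width: 0.0411
grasp_force: 58.2
```

Call:
send_rows:
  motion: "1 0 0 -1 0; 1 0 0 -2.5 0; 1 0 0 -4 0; 1 0 0 -5.2 0; 1 0 0 -6 0"

```text
clock: 4.8
eef_pos: [0.4466, -0.3663, 0.1887]
tool_rot: [-0.016, 1.0, -0.0, 0.001]
ft_force: [-0.3, -0.4, -2.7]
grip_width: 0.0409
grasp_force: 58.2
```

Call:
send_rows:
  motion: "1 -1.5 0.9 0 0; 1 -4 2.3 0 0; 1 -6.5 3.7 0 0; 1 -9 5.2 0 0; 1 -11.5 6.6 0 0"

```text
clock: 5.3
eef_pos: [0.5603, -0.2948, 0.1864]
tool_rot: [-0.016, 1.0, 0.001, -0.001]
ft_force: [-0.7, -0.8, -3.6]
grip_width: 0.0411
grasp_force: 57.9
```

Call:
send_rows:
  motion: "1 -2.5 1.4 0 0; 1 -5 2.9 0 0; 1 -7.5 4.3 0 0; 1 -8.7 5 0 0; 1 -9.2 5.3 0 0"

```text
clock: 5.8
eef_pos: [0.6508, -0.2381, 0.1857]
tool_rot: [-0.017, 1.0, 0.001, -0.001]
ft_force: [0.2, -0.0, -3.0]
grip_width: 0.0405
grasp_force: 57.9
```

Run:
```python
from h import *
print([bot.get_obs()["eef_pos"].round(4)])
ims=[]
for c,(y0,x0) in(("side",(180,230)),("top",(110,230))):
    im=vision.camera(c)[:,:,::-1].copy();ims.append(cv2.resize(im[y0:y0+130,x0:x0+130],None,fx=3,fy=3,interpolation=cv2.INTER_CUBIC))
    for t in("diluent_bottle","shelf_deck"): print(c,t,[(np.round(b["rect"],1).tolist(),round(b["conf"],2)) for b in boxes_of(c,t)[:2]])
cv2.imwrite("pics/p2.png",np.hstack(ims))
```

```text
[array([ 0.6508, -0.2381,  0.1857])]
side diluent_bottle [([307.3, 242.6, 25.8, 45.5], 0.85), ([283.0, 185.4, 39.3, 130.6], 0.23)]
side shelf_deck [([294.6, 248.3, 70.1, 77.1], 0.93)]
top diluent_bottle []
top shelf_deck [([266.2, 172.7, 32.3, 20.7], 0.53)]
```

View pics/p2.png

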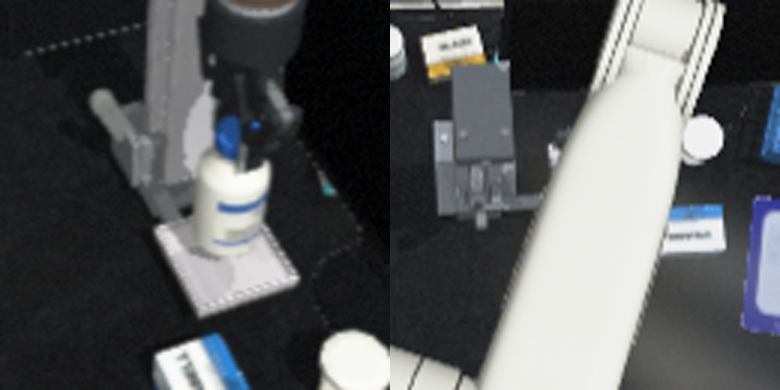

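The view shows the bottle upright in the gripper, a few cm above the tray and roughly over its middle (base at about (308,260) in the side picture). I'm lowering it.

Call:
send_rows:
  motion: "1 0 0 1 0; 1 0 0 2 0; 1 0 0 2.8 0; 1 0 0 3.3 0; 1 0 0 3.6 0"

```text
clock: 6.6
eef_pos: [0.6488, -0.2404, 0.15]
tool_rot: [-0.016, 1.0, 0.0, -0.001]
ft_force: [-0.2, -1.1, -2.4]
grip_width: 0.0408
grasp_force: 57.9
```

Run:
```python
from h import *
print(at_z("side",307.7,260,.08))
im=vision.camera("side")[:,:,::-1];print(boxes_of("side","diluent_bottle")[:1],bot.get_obs()["ft_force"],bot.get_obs()["eef_pos"])
cv2.imwrite("pics/p3.png",cv2.resize(im[200:310,240:350],None,fx=5,fy=5,interpolation=cv2.INTER_CUBIC))
for p in [(.65,-.241,.04),(.6,-.29,.046),(.7,-.29,.046),(.7,-.19,.046),(.6,-.19,.046)]:print(p,((proj("side",p)-[240,200])*5).round())
```

```text
[ 0.65149553 -0.25437284  0.08      ]
[{'rect': [188.7, 179.2, 18.5, 30.5], 'conf': 0.61}] [-0.19896576 -0.84313862 -2.18147231] [ 0.649069   -0.24041893  0.1505411 ]
(0.65, -0.241, 0.04) [320. 327.]
(0.6, -0.29, 0.046) [274. 416.]
(0.7, -0.29, 0.046) [442. 365.]
(0.7, -0.19, 0.046) [363. 232.]
(0.6, -0.19, 0.046) [204. 276.]
```

View pics/p3.png

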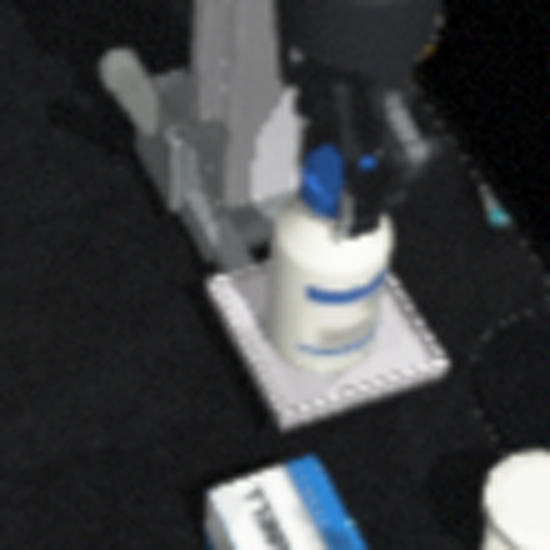

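The bottle's base is at crop (325,340) against a tray centre of about (327,332), so it is centred to within a few mm. Next I set it down and release.

Call:
send_rows:
  motion: "1 0 0 0.1 0; 1 0 0 0.2 0; 1 0 0 0.3 0; 1 0 0 0.35 0; 1 0 0 0.35 0"

```text
clock: 7.2
eef_pos: [0.6501, -0.2406, 0.1492]
tool_rot: [-0.016, 1.0, -0.0, 0.001]
ft_force: [0.2, 0.8, 3.6]
grip_width: 0.0409
grasp_force: 59.4
```

Call:
send_rows:
  motion: "0.6 0 0 0 0; 0.2 0 0 0 0; -0.2 0 0 0 0; -0.4 0 0 0 0; -0.4 0 0 0 0"

```text
clock: 7.7
eef_pos: [0.649, -0.2406, 0.147]
tool_rot: [-0.016, 1.0, 0.0, -0.001]
ft_force: [-0.4, 0.1, -0.6]
grip_width: 0.0598
grasp_force: 0.0
```

Call:
send_rows:
  motion: "-0.4 0 0 -1 0; -0.4 0 0 -3 0; -0.4 0 0 -5 0; -0.4 0 0 -8 0; -0.4 0 0 -11 0"

```text
clock: 8.2
eef_pos: [0.649, -0.2405, 0.2591]
tool_rot: [-0.016, 1.0, 0.0, -0.0]
ft_force: [0.9, -0.6, 0.5]
grip_width: 0.0597
grasp_force: 0.0
```

Call:
send_rows:
  motion: "-0.4 2 0 0 0; -0.4 6 0 0 0; -0.4 10 0 0 0; -0.4 14 0 0 0; -0.4 17 0 0 0"

```text
clock: 8.7
eef_pos: [0.4772, -0.246, 0.2587]
tool_rot: [-0.016, 1.0, -0.0, 0.0]
ft_force: [1.6, -0.3, 0.0]
grip_width: 0.0597
grasp_force: 0.0
```

Call:
send_rows:
  motion: "-0.4 0 0 -5 0; -0.4 0 0 -10 0; -0.4 0 0 -15 0; -0.4 0 0 -20 0; -0.4 0 0 -25 0"

```text
clock: 9.2
eef_pos: [0.477, -0.2449, 0.5042]
tool_rot: [-0.016, 1.0, -0.002, 0.004]
ft_force: [1.4, -0.9, 0.2]
grip_width: 0.0597
grasp_force: 0.0
```

Call:
send_rows:
  motion: "-0.4 0 0 -5 0; -0.4 0 0 -10 0; -0.4 0 0 -15 0; -0.4 0 0 -20 0; -0.4 0 0 -25 0"

```text
clock: 9.7
eef_pos: [0.5486, -0.2815, 0.4989]
tool_rot: [-0.016, 0.999, -0.024, 0.045]
ft_force: [-0.9, 0.5, -0.7]
grip_width: 0.0597
grasp_force: 0.0
```

Run:
```python
from h import *
o=bot.get_obs();print(o["joint_pos"].round(3),o["tool_rot"],o["eef_pos"])
```

```text
[-0.474  0.595  1.275  2.15  -0.    -0.506] [-0.01606088  0.99858437 -0.02387821  0.04473402] [ 0.54862499 -0.28151158  0.49894137]
```

Call:
send_rows:
  motion: "-0.4 0 0 4 0; -0.4 0 0 8 0; -0.4 0 0 8 0"

```text
clock: 10.0
eef_pos: [0.5508, -0.2826, 0.4076]
tool_rot: [-0.016, 0.999, -0.018, 0.034]
ft_force: [0.7, -0.5, -2.4]
grip_width: 0.0598
grasp_force: 0.0
```

Run:
```python
from h import *
o=bot.get_obs();print(o["joint_pos"].round(3),o["tool_rot"],o["eef_pos"])
```

```text
[-0.474  0.457  0.77   1.806 -0.    -0.506] [-0.01608127  0.99912427 -0.01819662  0.03407309] [ 0.55077007 -0.28260795  0.40761769]
```

Pushing at a joint limit tilts the tool, and the tilt carries over into later calls. I'll use that: move to an azimuth of about 0.13 in free space and build up the 25° forward tilt there.

Call:
send_rows:
  motion: "-0.4 2.4 4 -0.8 0; -0.4 4.8 8 -1.6 0; -0.4 7.2 12 -2.5 0; -0.4 9.7 16 -3.3 0; -0.4 10 16.5 -3.5 0"

```text
clock: 10.5
eef_pos: [0.4453, -0.1192, 0.4405]
tool_rot: [-0.018, 0.998, -0.024, 0.047]
ft_force: [-0.6, 0.3, -0.1]
grip_width: 0.0597
grasp_force: 0.0
```

Call:
send_rows:
  motion: "-0.4 2.4 4 -0.8 0; -0.4 4.8 8 -1.6 0; -0.4 7.2 12 -2.5 0; -0.4 9.7 16 -3.3 0; -0.4 10 16.5 -3.5 0"

```text
clock: 11.0
eef_pos: [0.3385, 0.0431, 0.4572]
tool_rot: [-0.019, 0.998, -0.022, 0.047]
ft_force: [0.2, -1.2, -0.1]
grip_width: 0.0599
grasp_force: 0.0
```

Call:
send_rows:
  motion: "-0.4 0 0 -5 0; -0.4 0 0 -10 0; -0.4 0 0 -15 0; -0.4 0 0 -20 0; -0.4 0 0 -25 0"

```text
clock: 11.5
eef_pos: [0.3259, 0.0454, 0.5929]
tool_rot: [-0.016, 0.997, -0.019, 0.068]
ft_force: [0.4, 0.2, -1.4]
grip_width: 0.0597
grasp_force: 0.0
```

```bash
cat >> h.py <<'E'
from scipy.spatial.transform import Rotation as R
def st():
    o=bot.get_obs();M=R.from_quat(o["tool_rot"]).as_matrix()
    print("j",o["joint_pos"].round(3),"p",o["eef_pos"].round(4));print("tool x,y,z:",M.T.round(3).tolist(),"tilt",np.arccos(-M[2,2]).round(3));return o,M
E
python3 -c "from h import *;st()"
```

```text
j [ 0.196 -0.032  0.675  2.149 -0.062  0.159] p [0.3259 0.0454 0.5929]
tool x,y,z: [[-0.99, -0.035, -0.136], [-0.03, 0.999, -0.041], [0.137, -0.036, -0.99]] tilt 0.142
```

Call:
send_rows:
  motion: "-0.4 0 0 -5 0; -0.4 0 0 -10 0; -0.4 0 0 -15 0; -0.4 0 0 -20 0; -0.4 0 0 -25 0"

```text
clock: 12.0
eef_pos: [0.3176, 0.0442, 0.6066]
tool_rot: [-0.017, 0.996, -0.015, 0.089]
ft_force: [0.1, -0.3, -0.1]
grip_width: 0.0604
grasp_force: 0.0
```

Call:
send_rows:
  motion: "-0.4 0 0 -5 0; -0.4 0 0 -10 0; -0.4 0 0 -15 0; -0.4 0 0 -20 0; -0.4 0 0 -25 0"

```text
clock: 12.5
eef_pos: [0.3065, 0.0413, 0.6225]
tool_rot: [-0.018, 0.993, -0.011, 0.113]
ft_force: [-0.3, 0.4, -0.8]
grip_width: 0.0601
grasp_force: 0.0
```

```bash
python3 -c "from h import *;st()"
```

```text
j [ 0.193 -0.095  0.701  2.149 -0.061  0.15 ] p [0.3065 0.0413 0.6225]
tool x,y,z: [[-0.974, -0.039, -0.223], [-0.034, 0.999, -0.026], [0.224, -0.018, -0.974]] tilt 0.227
```

Call:
send_rows:
  motion: "-0.4 0 0 -5 0; -0.4 0 0 -10 0; -0.4 0 0 -15 0; -0.4 0 0 -20 0; -0.4 0 0 -25 0"

```text
clock: 13.0
eef_pos: [0.2933, 0.037, 0.6375]
tool_rot: [-0.019, 0.991, -0.007, 0.136]
ft_force: [-0.3, 0.8, -0.6]
grip_width: 0.0595
grasp_force: 0.0
```

Call:
send_rows:
  motion: "-0.4 0 0 -5 0; -0.4 0 0 -10 0; -0.4 0 0 -15 0; -0.4 0 0 -20 0; -0.4 0 0 -25 0"

```text
clock: 13.5
eef_pos: [0.2783, 0.0315, 0.652]
tool_rot: [-0.019, 0.987, -0.003, 0.159]
ft_force: [-0.4, -0.4, -0.6]
grip_width: 0.0595
grasp_force: 0.0
```

Call:
send_rows:
  motion: "-0.4 0 0 -5 0; -0.4 0 0 -10 0; -0.4 0 0 -15 0; -0.4 0 0 -20 0; -0.4 0 0 -25 0"

```text
clock: 14.0
eef_pos: [0.2617, 0.0249, 0.6658]
tool_rot: [-0.02, 0.983, 0.0, 0.182]
ft_force: [0.5, 0.3, -0.8]
grip_width: 0.0596
grasp_force: 0.0
```

```bash
python3 -c "from h import *;st()"
```

```text
j [ 0.146 -0.215  0.727  2.149 -0.044  0.097] p [0.2617 0.0249 0.6658]
tool x,y,z: [[-0.933, -0.039, -0.358], [-0.039, 0.999, -0.006], [0.358, 0.008, -0.934]] tilt 0.366
```

Call:
send_rows:
  motion: "-0.4 0 0 -5 0; -0.4 0 0 -10 0; -0.4 0 0 -15 0; -0.4 0 0 -20 0; -0.4 0 0 -25 0"

```text
clock: 14.5
eef_pos: [0.2434, 0.0181, 0.6787]
tool_rot: [-0.02, 0.978, 0.003, 0.206]
ft_force: [-0.0, 0.5, 1.3]
grip_width: 0.0594
grasp_force: 0.0
```

Call:
send_rows:
  motion: "-0.4 0 0 -5 0; -0.4 0 0 -10 0; -0.4 0 0 -15 0; -0.4 0 0 -20 0; -0.4 0 0 -20 0"

```text
clock: 15.0
eef_pos: [0.2243, 0.0127, 0.6907]
tool_rot: [-0.021, 0.973, 0.005, 0.229]
ft_force: [0.2, 0.2, 0.6]
grip_width: 0.0595
grasp_force: 0.0
```

Call:
send_rows:
  motion: "-0.4 0 0 3 0; -0.4 0 0 6 0; -0.4 0 0 9 0; -0.4 0 0 12 0; -0.4 0 0 12 0"

```text
clock: 15.5
eef_pos: [0.2778, 0.015, 0.578]
tool_rot: [-0.021, 0.974, 0.005, 0.224]
ft_force: [-0.3, 0.0, -0.1]
grip_width: 0.0597
grasp_force: 0.0
```

Run:
```python
from h import *
o,M=st()
# bystander: also remeasure grip in both views
ims=[]
for c,(x0,y0) in(("side",(240,170)),("top",(230,130))):
    im=vision.camera(c)[:,:,::-1];ims.append(cv2.resize(im[y0:y0+100,x0:x0+100],None,fx=4,fy=4,interpolation=cv2.INTER_CUBIC))
    print(c,[(np.round(b["rect"],1).tolist(),round(b["conf"],2)) for b in boxes_of(c,"diluent_bottle")[:1]])
    for yaw,mc in((.03,(.666,-.09)),):
        g=lambda x,y,z:(mc[0]+x*np.cos(yaw)-y*np.sin(yaw),mc[1]+x*np.sin(yaw)+y*np.cos(yaw),z)
        for p in((-.078,0,.113),(-.085,0,.1275),(-.06,0,.075),(-.02,-.15,.04)):print(np.round(g(*p),4),((proj(c,g(*p))-[x0,y0])*4).round(),end=" ")
cv2.imwrite("pics/p4.png",np.hstack(ims))
```

```text
j [ 0.064 -0.416  0.258  1.794 -0.01   0.02 ] p [0.2778 0.015  0.578 ]
tool x,y,z: [[-0.899, -0.038, -0.436], [-0.042, 0.999, 0.0], [0.435, 0.019, -0.9]] tilt 0.451
side [([305.5, 252.9, 25.2, 43.2], 0.88)]
[ 0.588  -0.0923  0.113 ] [102. 188.] [ 0.581  -0.0925  0.1275] [ 93. 176.] [ 0.606  -0.0918  0.075 ] [124. 217.] [ 0.6505 -0.2405  0.04  ] [256. 381.] top [([296.6, 169.1, 18.1, 21.0], 0.54)]
[ 0.588  -0.0923  0.113 ] [123. 209.] [ 0.581  -0.0925  0.1275] [124. 213.] [ 0.606  -0.0918  0.075 ] [121. 198.] [ 0.6505 -0.2405  0.04  ] [267. 159.]
```

View pics/p4.png

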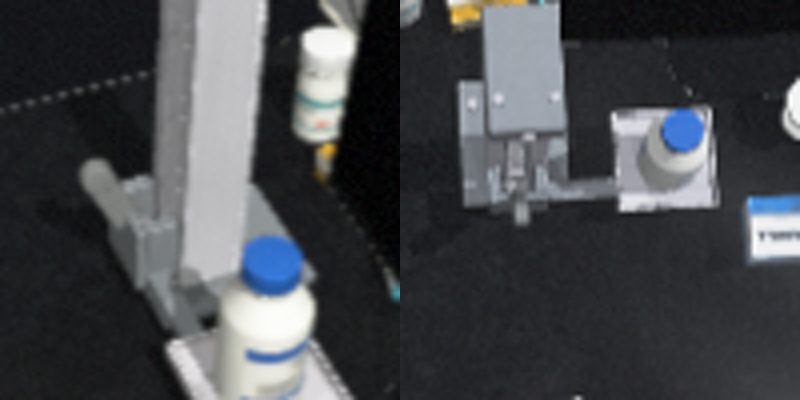

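The side crop shows the grip tip at about (95,172), close to the predicted (93,176). In the top crop it is at (121,218) against a predicted (124,213). The bottle stands on the tray. Tool tilt is 25.8° with azimuth 0.04, so I'm approaching the grip along its slope.

Call:
send_rows:
  motion: "-0.4 -0.7 -1.2 4.5 0; -0.4 -1.4 -2.4 9 0; -0.4 -2.2 -3.6 13.5 0; -0.4 -2.9 -4.8 18 0; -0.4 -3.6 -5.9 22.4 0"

```text
clock: 16.2
eef_pos: [0.4143, -0.0391, 0.4002]
tool_rot: [-0.02, 0.973, 0.005, 0.231]
ft_force: [-0.1, 0.7, 0.2]
grip_width: 0.06
grasp_force: 0.0
```

Call:
send_rows:
  motion: "-0.4 -0.7 -1.2 4.5 0; -0.4 -1.4 -2.4 9 0; -0.4 -2.2 -3.6 13.5 0; -0.4 -2.9 -4.8 18 0; -0.4 -3.6 -5.9 22.4 0"

```text
clock: 16.7
eef_pos: [0.55, -0.0926, 0.2154]
tool_rot: [-0.021, 0.973, 0.004, 0.231]
ft_force: [0.8, -0.1, 1.6]
grip_width: 0.0599
grasp_force: 0.0
```

Run:
```python
from h import *
o,M=st();print("to grip cm",(M.T@(np.array([.596,-.0915,.097])-o["eef_pos"])*100).round(2))
ims=[]
for c,(x0,y0) in(("side",(220,120)),("top",(220,120))):
    im=vision.camera(c)[:,:,::-1];ims.append(cv2.resize(im[y0:y0+130,x0:x0+130],None,fx=3,fy=3,interpolation=cv2.INTER_CUBIC))
cv2.imwrite("pics/p5.png",np.hstack(ims))
print(proj("side",o["eef_pos"]),proj("side",o["eef_pos"]+.12*M[:,2]))
```

```text
j [-0.233  0.044 -0.385  0.69   0.122 -0.247] p [ 0.55   -0.0926  0.2154]
tool x,y,z: [[-0.893, -0.038, -0.449], [-0.042, 0.999, -0.001], [0.449, 0.018, -0.893]] tilt 0.466
to grip cm [ 1.22 -0.08 12.65]
[252.67921479 193.66094501] [270.36972717 216.38000047]
```

View pics/p5.png

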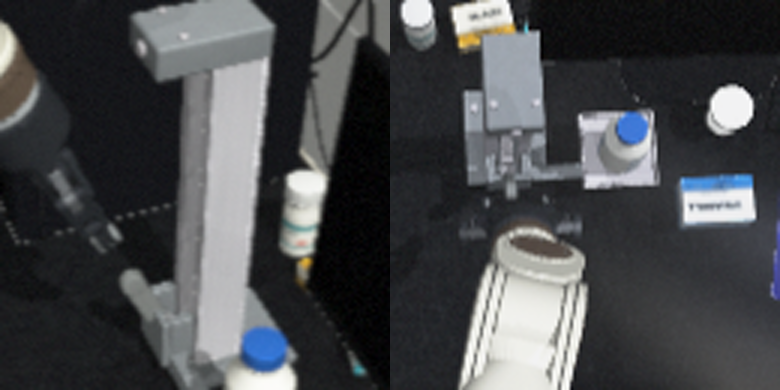

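The gripper points down the slope towards the grip tip (side crop fingers at (105,235), tip at (130,280)), clear of the head.

Call:
send_rows:
  motion: "-0.4 0.6 0 1.5 0; -0.4 1.2 0 4 0; -0.4 1.2 0 6.5 0; -0.4 1.2 0 8 0; -0.4 1.2 0 9 0"

```text
clock: 17.3
eef_pos: [0.5783, -0.0904, 0.13]
tool_rot: [-0.021, 0.973, 0.005, 0.23]
ft_force: [0.8, -1.9, 0.8]
grip_width: 0.0595
grasp_force: 0.0
```

Call:
send_rows:
  motion: "-0.4 0 0 1 0; -0.4 0 0 2 0; -0.4 0 0 2.8 0; -0.4 0 0 3.4 0; -0.4 0 0 3.4 0"

```text
clock: 17.8
eef_pos: [0.5912, -0.0895, 0.0973]
tool_rot: [-0.021, 0.973, 0.005, 0.228]
ft_force: [-0.2, 0.1, -0.7]
grip_width: 0.0601
grasp_force: 0.0
```

Run:
```python
from h import *
o,M=st();print(o["ft_force"].round(1));print("to grip cm",(M.T@(np.array([.596,-.0915,.097])-o["eef_pos"])*100).round(2))
im=vision.camera("side")[:,:,::-1]
a=cv2.resize(im[150:270,220:340],None,fx=4.5,fy=4.5,interpolation=cv2.INTER_CUBIC)
cv2.imwrite("pics/p6.png",a)
```

```text
j [-0.206  0.26  -0.476  0.386  0.11  -0.223] p [ 0.5912 -0.0895  0.0973]
tool x,y,z: [[-0.895, -0.038, -0.445], [-0.042, 0.999, 0.001], [0.444, 0.019, -0.896]] tilt 0.461
[-0.2  0.1 -0.7]
to grip cm [-0.41 -0.22  0.23]
```

View pics/p6.png

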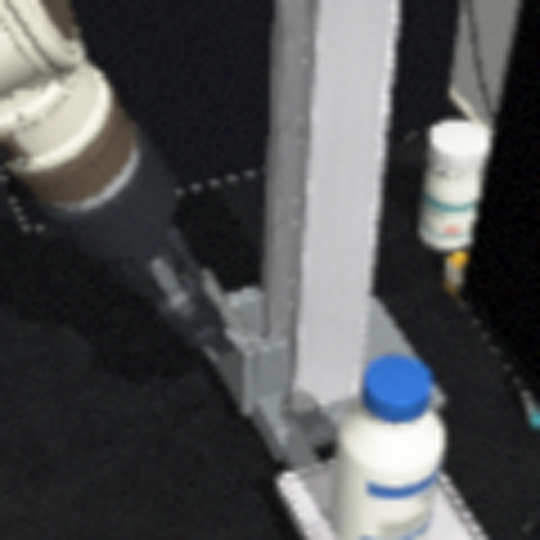

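The fingers straddle the tab at about (205,320), with the tab tip hidden between them. I'm trimming the position and closing.

Call:
send_rows:
  motion: "-0.4 -0.3 -0.2 0 0; 0 -0.3 -0.2 0 0; 0.4 -0.3 -0.2 0 0; 1 -0.3 -0.2 0 0; 1 -0.3 -0.2 0 0"

```text
clock: 18.35
eef_pos: [0.5941, -0.0892, 0.0999]
tool_rot: [-0.022, 0.973, 0.007, 0.229]
ft_force: [-2.5, 6.9, 4.3]
grip_width: 0.0132
grasp_force: 58.6
```

Call:
send_rows:
  motion: "1 0 0 0 0; 1 0 0 0 0; 1 0 0 0 0"

```text
clock: 18.65
eef_pos: [0.5941, -0.0893, 0.0999]
tool_rot: [-0.022, 0.973, 0.007, 0.229]
ft_force: [-2.4, 6.9, 4.3]
grip_width: 0.013
grasp_force: 58.5
```

Run:
```python
from h import *
o,M=st();print(o["ft_force"].round(1),o["grip_width"],o["grasp_force"]);print("up 1cm in tool:",(M.T@[0,0,1]).round(3))
```

```text
j [-0.207  0.261 -0.467  0.393  0.115 -0.225] p [ 0.5941 -0.0893  0.0999]
tool x,y,z: [[-0.894, -0.039, -0.446], [-0.045, 0.999, 0.004], [0.446, 0.024, -0.895]] tilt 0.463
[-2.4  6.9  4.3] 0.012952564398446683 58.53232383728027
up 1cm in tool: [-0.446  0.004 -0.895]
```

Call:
send_rows:
  motion: "1 -0.13 0.1 -0.27 0; 1 -0.45 0.2 -0.9 0; 1 -0.8 0.2 -1.6 0; 1 -1.2 0.2 -2.4 0; 1 -1.6 0.2 -3.2 0"

```text
clock: 19.15
eef_pos: [0.594, -0.0893, 0.1344]
tool_rot: [-0.02, 0.973, 0.005, 0.228]
ft_force: [5.6, 0.9, -7.5]
grip_width: 0.0132
grasp_force: 59.0
```

Run:
```python
from h import *
o,M=st();print(o["ft_force"].round(1),o["ft_torque"].round(2));print("up 1cm in tool:",(M.T@[0,0,1]).round(3))
```

```text
j [-0.205  0.214 -0.419  0.489  0.11  -0.222] p [ 0.594  -0.0893  0.1344]
tool x,y,z: [[-0.895, -0.037, -0.445], [-0.042, 0.999, 0.001], [0.444, 0.02, -0.896]] tilt 0.461
[ 5.6  0.9 -7.5] [-0.    0.03 -0.14]
up 1cm in tool: [-0.445  0.001 -0.896]
```

Call:
send_rows:
  motion: "1 -0.4 0 -0.8 0; 1 -0.8 0 -1.6 0; 1 -1.2 0 -2.4 0; 1 -1.6 0 -3.2 0; 1 -2 0 -4 0"

```text
clock: 19.65
eef_pos: [0.594, -0.0893, 0.179]
tool_rot: [-0.021, 0.973, 0.005, 0.228]
ft_force: [5.8, -0.8, -7.6]
grip_width: 0.0134
grasp_force: 59.3
```

Call:
send_rows:
  motion: "1 -0.4 0 -0.8 0; 1 -0.8 0 -1.6 0; 1 -1.2 0 -2.4 0; 1 -1.5 0 -3 0; 1 -1.7 0 -3.4 0"

```text
clock: 20.15
eef_pos: [0.594, -0.0893, 0.2173]
tool_rot: [-0.021, 0.973, 0.005, 0.228]
ft_force: [5.5, 1.0, -6.3]
grip_width: 0.013
grasp_force: 59.6
```

Run:
```python
from h import *
o,M=st();print(o["ft_force"].round(1),o["ft_torque"].round(2));print("up 1cm in tool:",(M.T@[0,0,1]).round(3))
vision.camera("side");print(boxes_of("side","diluent_bottle")[:1],boxes_of("side","shelf")[:1])
```

```text
j [-0.205  0.128 -0.284  0.71   0.11  -0.222] p [ 0.594  -0.0893  0.2173]
tool x,y,z: [[-0.895, -0.038, -0.445], [-0.042, 0.999, 0.001], [0.444, 0.02, -0.896]] tilt 0.461
[ 5.5  1.  -6.3] [ 0.1   0.04 -0.18]
up 1cm in tool: [-0.445  0.001 -0.896]
[{'rect': [310.2, 222.6, 28.7, 50.3], 'conf': 0.92}] [{'rect': [300.8, 222.4, 69.3, 71.1], 'conf': 0.88}]
```

Call:
send_rows:
  motion: "1 -0.15 0 -0.3 0; 1 -0.3 0 -0.6 0; 1 -0.3 0 -0.6 0; 1 -0.3 0 -0.6 0; 1 -0.3 0 -0.6 0"

```text
clock: 20.8
eef_pos: [0.594, -0.0893, 0.2241]
tool_rot: [-0.021, 0.973, 0.005, 0.229]
ft_force: [4.6, 0.5, -7.0]
grip_width: 0.0131
grasp_force: 59.7
```

Call:
send_rows:
  motion: "1 0.1 0 0.2 0; 1 0.2 0 0.4 0; 1 0.3 0 0.6 0; 1 0.4 0 0.8 0; 1 0.5 0 1 0"

```text
clock: 21.3
eef_pos: [0.5941, -0.0894, 0.2131]
tool_rot: [-0.021, 0.973, 0.005, 0.229]
ft_force: [2.7, 1.2, -6.9]
grip_width: 0.0134
grasp_force: 59.8
```

Call:
send_rows:
  motion: "1 0.1 0 0.2 0; 1 0.2 0 0.4 0; 1 0.2 0 0.4 0"

```text
clock: 21.6
eef_pos: [0.5941, -0.0893, 0.2084]
tool_rot: [-0.021, 0.973, 0.005, 0.229]
ft_force: [2.7, 2.2, -6.9]
grip_width: 0.0135
grasp_force: 59.7
```

Call:
send_rows:
  motion: "1 0.05 0 0.1 0; 1 0.1 0 0.2 0; 1 0.15 0 0.3 0; 1 0.2 0 0.4 0; 1 0.2 0 0.4 0"

```text
clock: 22.1
eef_pos: [0.594, -0.0894, 0.2042]
tool_rot: [-0.021, 0.973, 0.005, 0.229]
ft_force: [1.2, 3.7, -7.0]
grip_width: 0.0127
grasp_force: 59.8
```

Call:
send_rows:
  motion: "1 0.05 0 0.1 0; 1 0.1 0 0.2 0; 1 0.15 0 0.3 0; 1 0.2 0 0.4 0; 1 0.2 0 0.4 0"

```text
clock: 22.6
eef_pos: [0.594, -0.0893, 0.1997]
tool_rot: [-0.021, 0.973, 0.005, 0.229]
ft_force: [1.1, 4.2, -6.9]
grip_width: 0.0135
grasp_force: 59.9
```

Call:
send_rows:
  motion: "1 0.05 0 0.1 0; 1 0.1 0 0.2 0; 1 0.15 0 0.3 0; 1 0.2 0 0.4 0; 1 0.2 0 0.4 0"

```text
clock: 23.1
eef_pos: [0.594, -0.0894, 0.1952]
tool_rot: [-0.021, 0.973, 0.005, 0.229]
ft_force: [0.4, 4.9, -6.7]
grip_width: 0.0132
grasp_force: 59.9
```

Call:
send_rows:
  motion: "1 0.05 0.05 0.1 0; 1 0.1 0.1 0.2 0; 1 0.15 0.1 0.3 0; 1 0.2 0.1 0.4 0; 1 0.2 0.1 0.4 0"

```text
clock: 23.6
eef_pos: [0.5941, -0.0893, 0.1909]
tool_rot: [-0.02, 0.973, 0.004, 0.229]
ft_force: [-0.2, -0.9, -7.3]
grip_width: 0.0131
grasp_force: 59.9
```

Lift is about 91 mm and the grip still carries the weight.

Call:
send_rows:
  motion: "1 0.05 0 0.1 0; 1 0.1 0 0.2 0; 1 0.15 0 0.3 0; 1 0.2 0 0.4 0; 1 0.2 0 0.4 0"

```text
clock: 24.1
eef_pos: [0.5941, -0.0893, 0.1864]
tool_rot: [-0.02, 0.973, 0.004, 0.229]
ft_force: [-0.8, -4.6, -6.3]
grip_width: 0.0133
grasp_force: 60.0
```

Call:
send_rows:
  motion: "1 0.05 -0.05 0.1 0; 1 0.1 -0.05 0.2 0; 1 0.15 -0.05 0.3 0; 1 0.2 -0.05 0.4 0; 1 0.2 -0.05 0.4 0"

```text
clock: 24.6
eef_pos: [0.5941, -0.0893, 0.1819]
tool_rot: [-0.02, 0.973, 0.005, 0.229]
ft_force: [-1.1, -4.8, -6.4]
grip_width: 0.0134
grasp_force: 60.0
```

Call:
send_rows:
  motion: "1 0.05 -0.05 0.1 0; 1 0.1 -0.1 0.2 0; 1 0.15 -0.1 0.3 0; 1 0.2 -0.1 0.4 0; 1 0.2 -0.1 0.4 0"

```text
clock: 25.1
eef_pos: [0.5941, -0.0893, 0.1773]
tool_rot: [-0.021, 0.973, 0.006, 0.229]
ft_force: [-1.0, 0.6, -6.0]
grip_width: 0.0131
grasp_force: 60.0
```

Call:
send_rows:
  motion: "1 0.05 0 0.1 0; 1 0.1 0 0.2 0; 1 0.15 0 0.3 0; 1 0.2 0 0.4 0; 1 0.2 0 0.4 0"

```text
clock: 25.6
eef_pos: [0.5942, -0.0893, 0.1749]
tool_rot: [-0.021, 0.973, 0.006, 0.23]
ft_force: [-9.4, 2.7, 4.0]
grip_width: 0.0133
grasp_force: 61.8
```

Seated: the force reversed at a lift of about 75 mm. I'll ease off the load, release and back out along the slope.

Call:
send_rows:
  motion: "1 0.05 0 -0.1 0; 1 0.05 0 -0.1 0; 1 0.05 0 -0.1 0"

```text
clock: 25.9
eef_pos: [0.5942, -0.0893, 0.1751]
tool_rot: [-0.021, 0.973, 0.006, 0.23]
ft_force: [-3.6, 4.2, 0.1]
grip_width: 0.0131
grasp_force: 60.8
```

Call:
send_rows:
  motion: "0.7 0 0 0 0; 0.4 0 0 0 0; 0 0 0 0 0; -0.3 0 0 0 0; -0.4 0 0 0 0"

```text
clock: 26.4
eef_pos: [0.5941, -0.0905, 0.1747]
tool_rot: [-0.021, 0.973, 0.005, 0.23]
ft_force: [0.3, -0.0, 0.0]
grip_width: 0.0595
grasp_force: 0.0
```

Run:
```python
from h import *
o,M=st();print(o["ft_force"].round(1),o["grip_width"])
vision.camera("side");print(boxes_of("side","diluent_bottle")[:1],boxes_of("side","shelf")[:1])
```

```text
j [-0.207  0.166 -0.36   0.592  0.11  -0.223] p [ 0.5941 -0.0905  0.1747]
tool x,y,z: [[-0.894, -0.038, -0.447], [-0.042, 0.999, -0.0], [0.447, 0.018, -0.894]] tilt 0.464
[ 0.3 -0.   0. ] 0.05946850049389496
[{'rect': [308.0, 230.9, 28.3, 51.9], 'conf': 0.64}] [{'rect': [298.6, 232.2, 61.9, 68.4], 'conf': 0.78}]
```

Call:
send_rows:
  motion: "-0.4 0 0 -1 0; -0.4 0 0 -3 0; -0.4 0 0 -6 0; -0.4 0 0 -9 0; -0.4 0 0 -12 0"

```text
clock: 27.05
eef_pos: [0.539, -0.0923, 0.283]
tool_rot: [-0.021, 0.973, 0.005, 0.229]
ft_force: [-0.1, 0.0, 0.2]
grip_width: 0.0594
grasp_force: 0.0
```

Call:
send_rows:
  motion: "-0.4 2 0 -2 0; -0.4 3 0 -3 0; -0.4 3 0 -3 0; -0.4 3 0 -3 0; -0.4 3 0 -3 0"

```text
clock: 27.55
eef_pos: [0.4999, -0.094, 0.2938]
tool_rot: [-0.021, 0.973, 0.005, 0.228]
ft_force: [-0.2, -0.0, 0.1]
grip_width: 0.0599
grasp_force: 0.0
```

Run:
```python
from h import *
o,M=st();ims=[]
for c,(x0,y0) in(("side",(220,150)),("top",(220,120))):
    im=vision.camera(c)[:,:,::-1];ims.append(cv2.resize(im[y0:y0+130,x0:x0+130],None,fx=3,fy=3,interpolation=cv2.INTER_CUBIC))
cv2.imwrite("pics/p7.png",np.hstack(ims))
```

```text
j [-0.267 -0.1   -0.311  0.918  0.137 -0.279] p [ 0.4999 -0.094   0.2938]
tool x,y,z: [[-0.895, -0.038, -0.445], [-0.043, 0.999, 0.001], [0.444, 0.02, -0.896]] tilt 0.461
```

View pics/p7.png

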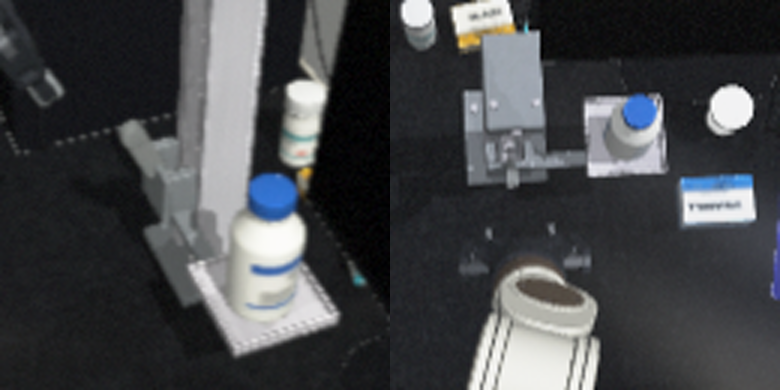

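The shelf hangs raised, with its tray at about (265,300) in the side crop. The bottle stands upright in the middle of the tray, and the gripper is clear.

```bash
python3 -c "from h import *;print(workorder.job_done())"
```

```text
the job is handed in; nothing more can be done
None
```

The job is handed in: the diluent bottle stands upright in the middle of the shelf, and the shelf hangs released on its upper rung at a lift of about 75 mm, with the gripper clear of everything.

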